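Set the lid of the blue jug to pour

ROBOT

A 6-joint arm with a two-finger parallel gripper is mounted at the origin on the work surface. World frame = base frame: x ahead of the robot, y to its left, z up, the work surface at z = 0. Lengths are in m, angles in rad, forces in N, time in s.
With the tool pointing down it reaches from about 0.4 to 0.825 m from the base axis. Payload 7 kg.
Tool frame: the origin (TCP) lies at the very end of the fingers, on their centre line; the grasp point (between the pads) lies 19 mm behind it (arm.pinch_z is the z of the grasp point in the tool frame, in m); z points along the fingers, y is the direction in which the jaws open and shut (so a half turn about z gives the same grasp; the last joint's range is limited). The gripper opens to 88 mm and grips with 3 to 60 N. Pads are 19 mm wide; open, the fingers measure 130 mm over their backs; the gripper's body (78 mm by 193 mm) begins 47 mm behind the grasp point.
Start: joints at [-0.976, 0.359, 0.012, 0, -1.224, -0.288], TCP at [0.204, -0.643, 0.227] pointing down, gripper open.
Joint ranges: [-3.07, 3.07], [-1.43, 2.12], [-1.02, 1.25], [-3.03, 1.67], [-3.05, -0], [-3.03, 3.03]. Speed limits (rad/s): [2.39, 2.39, 3.01, 3.14, 3.14, 3.14].

INTERFACE

Orientations are given as [roll, pitch, yaw] about the fixed x, y, z axes, in that order (R = Rz(yaw) Ry(pitch) Rx(roll)).
In Python, from station import arm gives the robot as it stands.
- The arm moves only by the tool drive_tool, never from a script. Its argument "targets" is a list of rows, each a list of 6 numbers: the shift along the world's x, y, z in units of 0.04 m (1.0 is 0.04 m), then the turn, a rotation vector about the world's x, y, z in units of 6 degrees (1.0 is 6 degrees). In form: [[x, y, z, wx, wy, wz], ...]. A call has 1 to 5 rows; each row shifts and turns the commanded pose from where the row before left it; what a row does not reach is not made up. A row lasts 1/8 s, in which the tool goes at most 62.5 mm and 10.7 degrees, less where a joint would pass 70% of its speed; a pose out of reach is approached as far as the arm can. A call with a number of a shift or a turn outside -1 to 1 is refused whole. A call with a gripper value outside its range is refused whole. "claw" is the opening, from 0 (shut) to 1 (fully open), set as the call begins (left out, the last holds). The fingers move at their own pace and stop on an object; "newtons" is the grip in N (left out, the last holds). Time passes only in rows, so rows that do not move let the fingers close. It gives the time, the measured TCP pose, the force and the opening at its end, in the units of the state.
- arm.get_state(): the state, without advancing time (a new reading comes with each control period).
- arm.grab_frame(name): name is "scene" or "top"; returns (picture, depth): 420x560x3 uint8, red, green, blue; 420x560 float32, m along the optical axis (not along the pixel's ray), 0 where there is no reading.
- arm.get_calibration(name): a dict with "mtx" (3x3 intrinsics, pixels), "origin" and "rotation" of the camera in the world. Camera axes: x right, y up, looking along -z (the intrinsics and any distortion apply to the point x, -y, -z); pixel columns grow to the right and rows downward; lengths in m; the calibration is good to about 2 mm. A picture is of the moment at which its call begins. get_calibration takes no time and is no camera call.
- arm.job_done(): hands the job in, once; it reports no verdict.
Trained networks look in the newest picture that a camera, given by its name, has taken for a name from the list of things; names that differ only in an ending like _2 or _b are one class to them, and where a whole thing is asked for, a point or a joint stands for the part that bears it (a point fixed in the world has none). Each returns a list of dicts, best first, with "score" (0 to 1); they miss things now and then, are a little off and sometimes report something else, mostly with a low value. They report only what shows in the picture. A call takes as long as a camera call. They do not tell look-alikes from the thing itself.
- arm.search_frame(target, camera): "point" ([x, y, z] in m, in the coordinates of the camera as it stood for that picture, good to about 4 mm: the middle of the surface that is visible of it).
- arm.cut_out(target, camera): "pixels" (420x560 bool, what is visible of it).
- arm.landmark_of(target, camera): "point" ([x, y, z] in m, in the coordinates of the camera as it stood for that picture, good to about 4 mm: a listed point, or the origin of a listed thing).
The state is a dict: "t": time; "q": joint angles; "qd": joint speeds; "joint_efforts": joint torques, N m; "eef_pos": TCP position; "ee_rot": TCP orientation; "force": force on the tool from outside, world axes, zero at the start; "moment": the same for the moment, N m; "width": finger opening in m.
Only numpy, scipy, OpenCV 4.12 (cv2) and the standard library are available. Lean on these libraries where they do the work, as an engineer would, in place of code of your own. Each camera call takes 0.05 s, during which the arm holds its last target. There are 200 camera calls.

TASK

At the classroom breakfast, make the blue jug ready to pour: screw its lid clockwise until the orange arrow on the lid points straight out over the jug's spout (it does not stop there by itself), then let go. Leave the white jug's lid as it is.

Things in the scene. Friction and masses are not known exactly. Their poses are not given: they have to be found in the camera images.
- blue_lid (a joint): turn of the blue jug's lid, rad, clockwise from above positive: 0 = arrow at the spout; starts at -1.3 to -0.7 and would turn on past 0 to +1.2, so no stop at 0. Thread friction, 0.08 N m, holds it where it is left; clockwise lowers it 1.6 mm per rad
- blue_lid_grip (a point): grip point of the blue jug's black lid, on the lid's axis: a disc 88 mm across with an upright bar across it, 64 long, 16 thick, 37 mm high. Point: 13 mm below the bar's top, 24 above the disc, about 203 above the table. x: along the bar to the end with the orange arrow (stripe on top, arrow head on the disc); y: across the bar; z: up. Nothing beside the bar rises above the disc
- blue_spout (a point): tip of the blue jug's steel V-shaped spout, 72 mm out from the jug's axis, level with the rim, 166 mm above the table; handle opposite. x: outward along the spout; z: up. The jug, dark blue, 125 mm across, stands in a non-slip foot and does not move or turn
- white_lid_arrow (a point): arrow end of the grip bar on the white jug's lid, 36 mm out from the white jug's axis, 202 mm above the table; x: outward along that bar, z: up. The white jug and its lid have the same shape and sizes as the blue one; the lid must not be moved
Mind the look-alikes: they are no part of the job. What is shaped like the part that bears blue_lid but green is not meant.

How it is judged:
At the end, for the whole second after the job is handed in: The blue jug's lid is at rest with its arrow within 12 degrees (0.21 rad) of the spout, and the white jug's lid is where it was (its arrow within 10 mm) (value of joint blue_lid between -0.21 and 0.21 rad and velocity of joint blue_lid between -0.05 and 0.05 rad/s and distance of white_lid_arrow from where it was at the start of the episode below 0.01 m); the robot touches nothing.
It fails at once if the white jug's lid is turned (its arrow moves more than 10 mm) (distance of white_lid_arrow from where it was at the start of the episode above 0.01 m).
It also fails if it takes over 34 s, if anything falls off the work surface, if the arm or the gripper's body presses on something with over 40 N, if the wrist force passes 120 N, or if a joint passes its speed limit or range.

## Working session

There is one attempt and no reset: what is moved stays moved. The work goes in short steps, Python scripts to look and compute and a tool call to move; the robot and the scene stay as the last step left them, time stands still between calls to the robot, and variables do not carry over. Pictures are saved under pics/ and viewed, about 8 in all and at most 12, crops included, and the job is handed in when it is done.

Besides the shell and the picture viewer there is one more tool, called after "Emit:" by a JSON object that holds its "api" and its "payload". drive_tool: Moves the arm, as the interface text tells. Shifts and turns lie within -1 to 1; 1 stands for 0.04 m of shift or 6 degrees of turn. Its arguments: {"type":"object","properties":{"targets":{"type":"array"},"claw":{"type":"number"},"newtons":{"type":"number"}},"required":["targets"]}

```bash
mkdir -p pics; cat > h.py <<'E'
from station import arm
import numpy as np, cv2
def w(cam,p):
    c=arm.get_calibration(cam); return np.array(c["rotation"])@np.array(p)+np.array(c["origin"])
E
python3 - <<'E'
from h import *
for c in ("scene","top"):
    im,d=arm.grab_frame(c); cv2.imwrite(f"pics/{c}0.png",im[:,:,::-1])
    for n in ("blue_lid_grip","blue_spout","white_lid_arrow"):
        for r in arm.landmark_of(n,c)[:4]: print(c,n,round(r["score"],2),w(c,r["point"]).round(3))
    print(c, np.array(arm.get_calibration(c)["origin"]).round(3))
s=arm.get_state(); print({k:np.round(v,3) for k,v in s.items()})
E
```

```text
scene blue_lid_grip 0.73 [-0.226 -0.991 -0.32 ]
scene blue_lid_grip 0.64 [-0.545 -1.311 -0.639]
scene blue_spout 0.92 [-0.218 -0.983 -0.311]
scene blue_spout 0.63 [-0.525 -1.291 -0.619]
scene white_lid_arrow 0.73 [-0.455 -1.221 -0.549]
scene [0.873 0.108 0.779]
top blue_lid_grip 0.63 [1.252 0.872 1.728]
top blue_lid_grip 0.63 [1.233 0.853 1.709]
top blue_spout 0.76 [1.296 0.916 1.772]
top blue_spout 0.7 [1.307 0.927 1.783]
top white_lid_arrow 0.9 [1.345 0.965 1.82 ]
top [ 0.364 -0.016  0.84 ]
{'t': np.float64(0.4), 'q': array([-0.976,  0.359,  0.012, -0.   , -1.224, -0.288]), 'qd': array([-0.001, -0.004,  0.002, -0.002, -0.   ,  0.001]), 'joint_efforts': array([ 0.0000e+00, -5.8168e+01,  2.9292e+01,  6.9930e+00,  1.1000e-02,
       -0.0000e+00]), 'eef_pos': array([ 0.204, -0.643,  0.226]), 'ee_rot': array([ 3.141, -0.   , -2.835]), 'force': array([-1.072,  0.919,  0.346]), 'moment': array([-0.022, -0.038,  0.011]), 'width': np.float64(0.087)}
```

View pics/scene0.png

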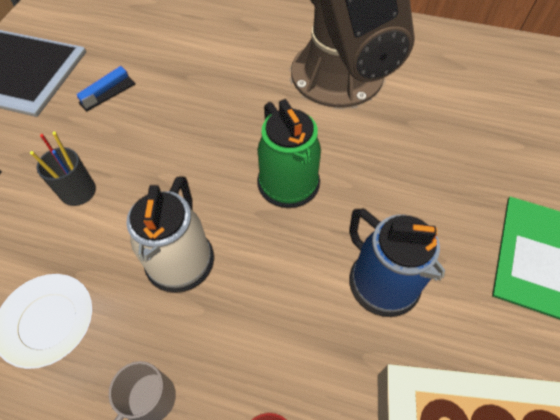

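View pics/top0.png

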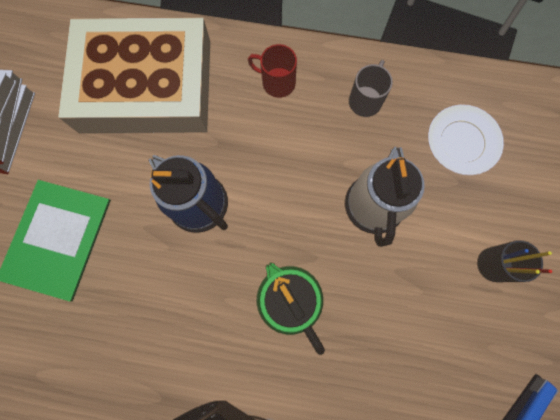

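Scene: blue jug with lid at about (412,235) and spout at (435,270). Top: blue lid at about (178,180), spout tip at (156,162), and the bar's arrow end points left at (155,174). The green jug at (290,300) and the white jug at (395,185) are not to be touched. The calibration's "rotation" is evidently an rpy vector, not a matrix, so I'll fix the helper.

```bash
cat > h.py <<'E'
from station import arm
import numpy as np, cv2
from scipy.spatial.transform import Rotation as R
def w(cam,p):
    c=arm.get_calibration(cam); return R.from_euler('xyz',c["rotation"]).apply(p)+np.array(c["origin"])
def bp(cam,uv,z):
    c=arm.get_calibration(cam); K=np.array(c["mtx"]); o=np.array(c["origin"])
    r=R.from_euler('xyz',c["rotation"]).apply([(uv[0]-K[0,2])/K[0,0],-(uv[1]-K[1,2])/K[1,1],-1])
    return o+r*(z-o[2])/r[2]
E
python3 - <<'E'
from h import *
print(arm.get_calibration("top"))
for c in ("scene","top"):
    im,d=arm.grab_frame(c)
    for n in ("blue_lid_grip","blue_spout","white_lid_arrow"):
        for r in arm.landmark_of(n,c)[:4]: print(c,n,round(r["score"],2),w(c,r["point"]).round(3))
    u0,v0,u1,v1=(130,140,230,240) if c=="top" else (345,200,450,300)
    cv2.imwrite(f"pics/{c}1.png",cv2.resize(im[v0:v1,u0:u1,::-1],None,fx=6,fy=6,interpolation=cv2.INTER_CUBIC)[:600])
    hsv=cv2.cvtColor(im,cv2.COLOR_RGB2HSV)
    m=np.zeros(d.shape,bool); m[v0:v1,u0:u1]=cv2.inRange(hsv[v0:v1,u0:u1],(5,150,120),(22,255,255))>0
    n,l,st,ce=cv2.connectedComponentsWithStats(m.astype(np.uint8))
    for i in range(1,n):
        if st[i,4]>8: print(c,"orange",st[i],ce[i].round(1),"z.216",bp(c,ce[i],.216).round(3),"z.179",bp(c,ce[i],.179).round(3))
    # bar top points from depth
    K=np.array(arm.get_calibration(c)["mtx"]); v,u=np.mgrid[v0:v1,u0:u1]; dd=d[v0:v1,u0:u1]
    P=w(c,np.stack([(u-K[0,2])/K[0,0]*dd,-(v-K[1,2])/K[1,1]*dd,-dd],-1).reshape(-1,3))
    P=P[(dd.ravel()>0)&(P[:,2]>.206)&(P[:,2]<.23)]
    print(c,"bar",len(P),np.median(P[:,2]),cv2.minAreaRect(P[:,:2].astype(np.float32)*1000))
E
```

```text
{'mtx': array([[384.93173155,   0.        , 282.77785593],
       [  0.        , 384.93173155, 209.88882227],
       [  0.        ,   0.        ,   1.        ]]), 'origin': array([ 0.36447918, -0.01550298,  0.84002196]), 'rotation': array([ 0.21205253,  0.0033527 , -1.40132985])}
scene blue_lid_grip 0.8 [ 0.354 -0.03   0.204]
scene blue_lid_grip 0.78 [0.527 0.204 0.207]
scene blue_spout 0.96 [0.408 0.018 0.164]
scene blue_spout 0.76 [0.566 0.265 0.168]
scene white_lid_arrow 0.74 [ 0.625 -0.173  0.202]
scene orange [413 224  24   8 136] [423.6 227.9] z.216 [0.522 0.22  0.216] z.179 [0.499 0.227 0.179]
scene orange [426 238  10  13  70] [431.  244.9] z.216 [0.547 0.234 0.216] z.179 [0.525 0.242 0.179]
scene bar 567 0.21681722721548158 ((525.5305786132812, 207.05020141601562), (17.151561737060547, 65.3777084350586), 7.990928649902344)
top blue_lid_grip 0.77 [ 0.353 -0.029  0.2  ]
top blue_lid_grip 0.69 [0.521 0.207 0.202]
top blue_spout 0.88 [0.566 0.27  0.166]
top blue_spout 0.73 [0.411 0.015 0.165]
top white_lid_arrow 0.78 [ 0.624 -0.176  0.205]
top orange [153 171  19   6  93] [161.8 173. ] z.216 [0.525 0.222 0.216] z.179 [0.535 0.236 0.179]
top orange [152 180   9   9  38] [156.1 183.8] z.216 [0.505 0.227 0.216] z.179 [0.513 0.242 0.179]
top bar 403 0.21777154440813784 ((526.2006225585938, 209.62120056152344), (16.94133949279785, 66.25113677978516), 7.9325151443481445)
```

View pics/top1.png

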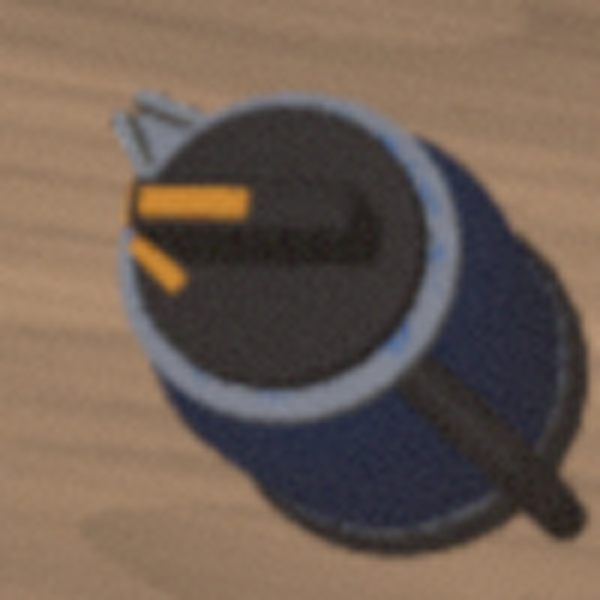

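Axis is at about (0.526, 0.208), with the bar top at 0.217. The bar's arrow points at 98° and the spout at 56°, at a radius of 71 mm where 72 is expected. That puts the lid at about -42° (-0.73 rad), which is inside the stated range. First I'll raise the tool, then arc over at z≈0.3.

Emit:
{"api": "drive_tool", "payload": {"targets": [[0, 0, 1, 0, 0, 0], [0, 0, 1, 0, 0, 0], [0.7, 1, 0, 0, 0, 0.6], [0.7, 1, 0, 0, 0, 0.6], [0.7, 1, 0, 0, 0, 0.6]], "claw": 1}}

```text
t: 1.42
eef_pos: [0.2884, -0.5223, 0.3067]
ee_rot: [-3.141, 0.0, -2.645]
force: [1.5, -0.4, -0.0]
width: 0.0877
```

Emit:
{"api": "drive_tool", "payload": {"targets": [[0.7, 1, 0, 0, 0, 0.6], [0.7, 1, 0, 0, 0, 0.6], [0.7, 1, 0, 0, 0, 0.6], [0.7, 1, 0, 0, 0, 0.6], [0.7, 1, 0, 0, 0, 0.6]]}}

```text
t: 2.05
eef_pos: [0.4286, -0.3221, 0.3069]
ee_rot: [-3.141, 0.0, -2.33]
force: [0.8, -0.6, 0.3]
width: 0.0876
```

Emit:
{"api": "drive_tool", "payload": {"targets": [[0.7, 1, 0, 0, 0, 0.6], [0.7, 1, 0, 0, 0, 0.6], [0.2, 1, 0, 0, 0, 0.7], [0.2, 1, 0, 0, 0, 0.7], [0, 1, 0, 0, 0, 0.7]]}}

```text
t: 2.68
eef_pos: [0.5001, -0.1221, 0.3065]
ee_rot: [-3.142, -0.0, -1.984]
force: [0.2, -0.1, 0.7]
width: 0.0873
```

Emit:
{"api": "drive_tool", "payload": {"targets": [[0, 1, 0, 0, 0, 0.7], [0, 1, 0, 0, 0, 0.7], [0, 1, 0, 0, 0, 0.7], [0, 1, 0, 0, 0, 0.7], [0, 1, 0, 0, 0, 0.7]]}}

```text
t: 3.3
eef_pos: [0.4997, 0.0778, 0.3069]
ee_rot: [-3.141, 0.0, -1.618]
force: [1.1, -0.3, 0.2]
width: 0.0877
```

Emit:
{"api": "drive_tool", "payload": {"targets": [[0.17, 0.81, 0, 0, 0, 0.45], [0.17, 0.81, 0, 0, 0, 0.45], [0.16, 0.81, 0, 0, 0, 0.44], [0.16, 0.82, 0, 0, 0, 0.44], [0, 0, 0, 0, 0, 0]]}}

```text
t: 3.92
eef_pos: [0.5264, 0.2083, 0.306]
ee_rot: [3.141, -0.0, -1.431]
force: [0.3, -0.4, -0.5]
width: 0.0878
```

```bash
python3 - <<'E'
from h import *
s=arm.get_state(); print(s["eef_pos"].round(4),s["ee_rot"],s["q"].round(2))
im,_=arm.grab_frame("scene"); cv2.imwrite("pics/s2.png",cv2.resize(im[100:320,300:520,::-1],None,fx=2.7,fy=2.7))
E
```

```text
[0.5264 0.2083 0.306 ] [ 3.14091764e+00 -2.77478821e-04 -1.43141295e+00] [ 0.72  0.14 -0.1  -0.   -1.33 -0.58]
```

View pics/s2.png

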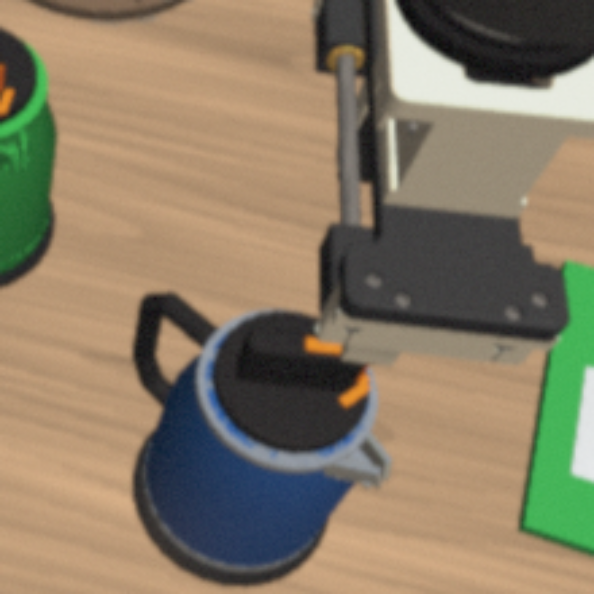

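The scene crop shows the gripper hand at (450,290), to the upper right of the lid at (290,375). I can't make out the fingers, so I'll project the TCP and finger positions into the picture and check the top view.

```bash
python3 - <<'E'
from h import *
s=arm.get_state(); T=R.from_euler('xyz',s["ee_rot"])
out=[]
for c,o in (("scene",(300,100)),("top",(60,40))):
    im,_=arm.grab_frame(c); im=im[:,:,::-1].copy(); k=arm.get_calibration(c); K=np.array(k["mtx"])
    im=cv2.resize(im[o[1]:o[1]+220,o[0]:o[0]+220],None,fx=1.8,fy=1.8)
    for p,col in (((0,0,0),(0,0,255)),((0,.044,0),(255,0,255)),((0,-.044,0),(255,255,0)),((0,0,-.066),(0,255,0))):
        q=R.from_euler('xyz',k["rotation"]).inv().apply(T.apply(p)+s["eef_pos"]-k["origin"])
        u=K[0,2]+K[0,0]*q[0]/-q[2]; v=K[1,2]-K[1,1]*q[1]/-q[2]
        cv2.circle(im,(int((u-o[0])*1.8),int((v-o[1])*1.8)),4,col,-1)
    out.append(im)
cv2.imwrite("pics/p3.png",np.hstack(out))
E
```

```text
(no output)
```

View pics/p3.png

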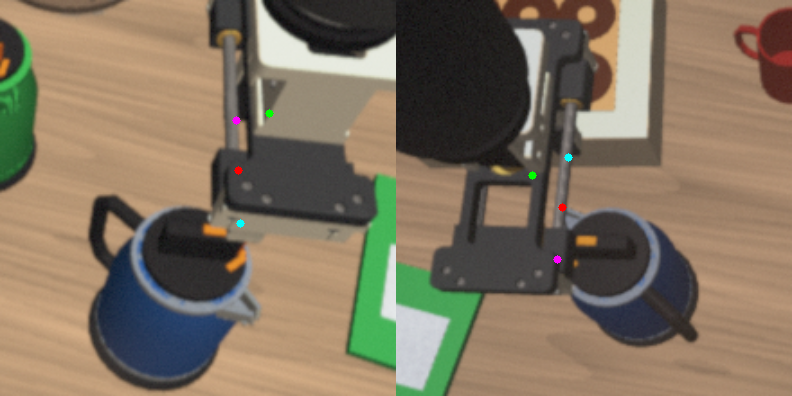

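The finger projections sit plausibly on the gripper's structure. I'll drop to just above the bar and check with the depth images where the fingers really are.

Emit:
{"api": "drive_tool", "payload": {"targets": [[0, 0, -0.9, 0, 0, 0], [0, 0, -0.85, 0, 0, 0], [0, 0, 0, 0, 0, 0]]}}

```text
t: 4.45
eef_pos: [0.5249, 0.2048, 0.2347]
ee_rot: [3.138, -0.002, -1.435]
force: [-0.5, -0.1, 0.6]
width: 0.0879
```

```bash
python3 - <<'E'
from h import *
s=arm.get_state(); print(s["eef_pos"].round(4)); T=R.from_euler('xyz',s["ee_rot"])
out=[]
for c,o in (("scene",(300,100)),("top",(60,40))):
    im,d=arm.grab_frame(c); k=arm.get_calibration(c); K=np.array(k["mtx"])
    v,u=np.mgrid[0:420,0:560]
    P=w(c,np.stack([(u-K[0,2])/K[0,0]*d,-(v-K[1,2])/K[1,1]*d,-d],-1).reshape(-1,3))
    Q=T.inv().apply(P-s["eef_pos"]); m=(d.ravel()>0)&(abs(Q[:,0])<.05)&(abs(Q[:,1])<.12)
    for a,b in ((-.09,-.06),(-.06,-.045),(-.045,-.03),(-.03,-.015),(-.015,.002)):
        q=Q[m&(Q[:,2]>a)&(Q[:,2]<b)]
        if len(q)>5: print(c,a,len(q),"x",np.percentile(q[:,0],[3,50,97]).round(3),"y",np.percentile(q[:,1],[3,50,97]).round(3))
    q=Q[(d.ravel()>0)&(abs(Q[:,0])<.06)&(abs(Q[:,1])<.06)&(P[:,2]>.206)&(P[:,2]<.226)]
    if len(q)>20: print(c,"bar",len(q),cv2.minAreaRect((q[:,:2]*1000).astype(np.float32)))
    out.append(cv2.resize(im[o[1]:o[1]+220,o[0]:o[0]+220,::-1],None,fx=1.8,fy=1.8))
cv2.imwrite("pics/p4.png",np.hstack(out))
E
```

```text
[0.5249 0.2048 0.2347]
scene -0.09 1029 x [-0.031  0.03   0.04 ] y [-0.089 -0.026  0.076]
scene -0.045 27 x [0.01  0.012 0.013] y [0.044 0.05  0.061]
scene -0.03 13 x [0.006 0.008 0.01 ] y [0.043 0.044 0.049]
scene -0.015 40 x [-0.008  0.004  0.011] y [-0.06  -0.059  0.044]
scene bar 109 ((25.178272247314453, -1.1586894989013672), (17.278345108032227, 11.798416137695312), 79.47811126708984)
top -0.09 629 x [-0.026  0.029  0.038] y [-0.084  0.     0.082]
top -0.06 31 x [0.006 0.009 0.01 ] y [-0.059 -0.051 -0.047]
top -0.045 12 x [0.001 0.004 0.008] y [-0.05  -0.047 -0.047]
top -0.03 15 x [-0.004 -0.     0.01 ] y [-0.06  -0.047 -0.047]
top -0.015 26 x [-0.008  0.008  0.01 ] y [-0.063 -0.048 -0.047]
top bar 261 ((-4.498065948486328, -2.257802963256836), (66.37287902832031, 16.872228622436523), 0.026639269664883614)
```

View pics/p4.png

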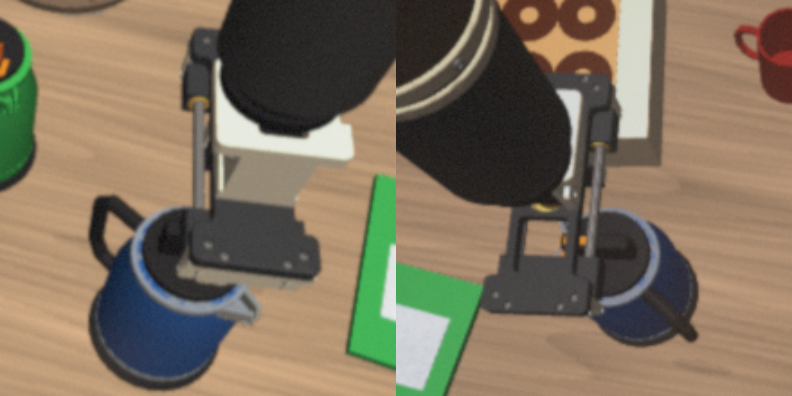

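Fingers are where expected (y ±47 to 60 mm in the tool frame), and the bar is parallel to the pads to within 1°. The bar centre averages (0.526, 0.2085), so I correct by about (+1, +3.5) mm, then descend to TCP z≈0.187.

Emit:
{"api": "drive_tool", "payload": {"targets": [[0.03, 0.09, -0.4, 0, 0, 0], [0, 0, -0.4, 0, 0, 0], [0, 0, -0.39, 0, 0, 0], [0, 0, 0, 0, 0, 0], [0, 0, 0, 0, 0, 0]]}}

```text
t: 5.18
eef_pos: [0.5277, 0.2102, 0.1891]
ee_rot: [-3.141, -0.0, -1.433]
force: [0.1, 0.5, 0.2]
width: 0.0876
```

Emit:
{"api": "drive_tool", "payload": {"targets": [[-0.04, -0.04, -0.04, 0, 0, 0], [0, 0, 0, 0, 0, 0], [0, 0, 0, 0, 0, 0], [0, 0, 0, 0, 0, 0], [0, 0, 0, 0, 0, 0]], "claw": 0, "newtons": 25}}

```text
t: 5.8
eef_pos: [0.5259, 0.2086, 0.1874]
ee_rot: [-3.141, 0.0, -1.434]
force: [-0.6, -0.4, 0.1]
width: 0.0436
```

Emit:
{"api": "drive_tool", "payload": {"targets": [[0, 0, 0, 0, 0, 0], [0, 0, 0, 0, 0, 0], [0, 0, 0, 0, 0, 0]]}}

```text
t: 6.18
eef_pos: [0.5246, 0.2083, 0.1873]
ee_rot: [3.139, -0.0, -1.434]
force: [-5.2, 0.6, 4.3]
width: 0.016
```

Gripped: opening 16 mm, as the bar is thick. Turning clockwise 42° (7 × 6°), lowering about 1.2 mm.

Emit:
{"api": "drive_tool", "payload": {"targets": [[0, 0, 0, 0, 0, -0.7], [0, 0, -0.01, 0, 0, -0.7], [0, 0, 0, 0, 0, -0.7], [0, 0, -0.01, 0, 0, -0.7], [0, 0, 0, 0, 0, -0.7]]}}

```text
t: 6.8
eef_pos: [0.5249, 0.2083, 0.1867]
ee_rot: [3.14, -0.001, -1.802]
force: [-5.1, 0.3, 3.5]
width: 0.0156
```

Emit:
{"api": "drive_tool", "payload": {"targets": [[0, 0, 0, 0, 0, -0.7], [0, 0, -0.01, 0, 0, -0.7], [0, 0, 0, 0, 0, -0.7], [0, 0, 0, 0, 0, -0.7], [0, 0, 0, 0, 0, -0.7]]}}

```text
t: 7.42
eef_pos: [0.5251, 0.2082, 0.1861]
ee_rot: [3.141, -0.001, -2.169]
force: [-3.0, -1.5, 2.7]
width: 0.016
```

Emit:
{"api": "drive_tool", "payload": {"targets": [[0, 0, 0, 0, 0, 0], [0, 0, 0, 0, 0, 0]]}}

```text
t: 7.68
eef_pos: [0.5252, 0.2082, 0.1861]
ee_rot: [3.141, -0.001, -2.165]
force: [-6.3, -0.3, 3.8]
width: 0.0157
```

Turned by 0.731 rad. Release and rise.

Emit:
{"api": "drive_tool", "payload": {"targets": [[0, 0, 0, 0, 0, 0], [0, 0, 0, 0, 0, 0], [0, 0, 0, 0, 0, 0], [0, 0, 0, 0, 0, 0], [0, 0, 0, 0, 0, 0]], "claw": 1}}

```text
t: 8.3
eef_pos: [0.5259, 0.2085, 0.1861]
ee_rot: [-3.142, 0.0, -2.167]
force: [-0.2, -0.1, 0.8]
width: 0.0606
```

Emit:
{"api": "drive_tool", "payload": {"targets": [[0, 0, 0, 0, 0, 0], [0, 0, 0, 0, 0, 0], [0, 0, 0.5, 0, 0, 0], [0, 0, 0.8, 0, 0, 0], [0, 0, 0.9, 0, 0, 0]]}}

```text
t: 8.93
eef_pos: [0.5256, 0.2084, 0.2748]
ee_rot: [3.141, -0.001, -2.167]
force: [0.6, 0.2, -0.4]
width: 0.0878
```

Emit:
{"api": "drive_tool", "payload": {"targets": [[0, 0, 0.9, 0, 0, 0], [-0.5, -1, 0, 0, 0, 0], [-0.5, -1, 0, 0, 0, 0], [-0.3, -1, 0, 0, 0, 0], [0, -1, 0, 0, 0, 0]]}}

```text
t: 9.55
eef_pos: [0.473, 0.0474, 0.3107]
ee_rot: [-3.141, 0.001, -2.166]
force: [1.3, -0.1, -0.4]
width: 0.0876
```

Emit:
{"api": "drive_tool", "payload": {"targets": [[0, -1, 0, 0, 0, 0], [0, -1, 0, 0, 0, 0], [0, 0, 0, 0, 0, 0]]}}

```text
t: 9.93
eef_pos: [0.4735, -0.0334, 0.3103]
ee_rot: [-3.141, 0.0, -2.17]
force: [0.6, 0.6, -0.3]
width: 0.0874
```

```bash
python3 - <<'E'
from h import *
s=arm.get_state(); print(s["t"],s["eef_pos"].round(3),s["width"])
out=[]
for c,(u0,v0,u1,v1) in (("scene",(345,190,455,300)),("top",(130,140,240,250))):
    im,d=arm.grab_frame(c)
    for n in ("blue_lid_grip","blue_spout","white_lid_arrow"):
        for r in arm.landmark_of(n,c)[:4]: print(c,n,round(r["score"],2),w(c,r["point"]).round(3))
    out.append(cv2.resize(im[v0:v1,u0:u1,::-1],(396,396)))
    K=np.array(arm.get_calibration(c)["mtx"]); v,u=np.mgrid[v0:v1,u0:u1]; dd=d[v0:v1,u0:u1]
    P=w(c,np.stack([(u-K[0,2])/K[0,0]*dd,-(v-K[1,2])/K[1,1]*dd,-dd],-1).reshape(-1,3))
    P=P[(dd.ravel()>0)&(P[:,2]>.206)&(P[:,2]<.23)&(np.hypot(P[:,0]-.526,P[:,1]-.208)<.05)]
    if len(P)>20: print(c,"bar",len(P),cv2.minAreaRect(P[:,:2].astype(np.float32)*1000))
cv2.imwrite("pics/p5.png",np.hstack(out))
E
```

```text
9.925 [ 0.474 -0.033  0.31 ] 0.08741083192722598
scene blue_lid_grip 0.86 [0.524 0.203 0.209]
scene blue_lid_grip 0.64 [ 0.352 -0.031  0.202]
scene blue_spout 0.9 [0.41  0.019 0.166]
scene blue_spout 0.72 [0.565 0.268 0.167]
scene white_lid_arrow 0.71 [ 0.622 -0.175  0.203]
scene bar 546 ((525.9554443359375, 206.5961456298828), (64.9337158203125, 17.34847068786621), 56.46799087524414)
top blue_lid_grip 0.68 [0.522 0.206 0.202]
top blue_lid_grip 0.57 [ 0.356 -0.03   0.203]
top blue_spout 0.94 [0.408 0.021 0.164]
top white_lid_arrow 0.58 [ 0.623 -0.175  0.205]
top bar 43 ((508.0390625, 185.15341186523438), (6.641232013702393, 16.330936431884766), 24.01641845703125)
```

View pics/p5.png

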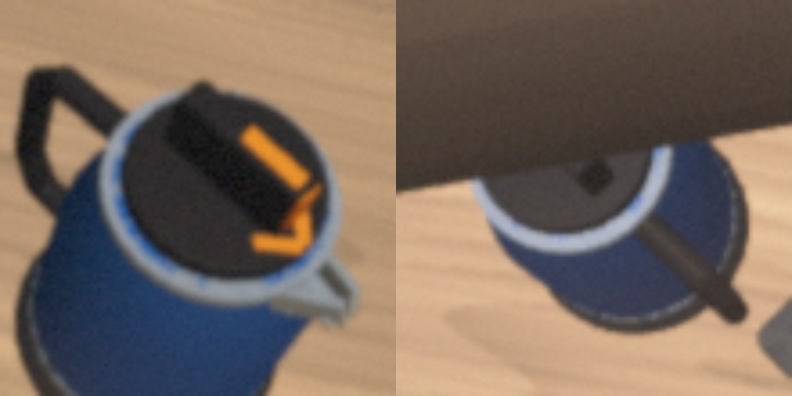

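The left half shows the arrow (300,225) pointing out over the spout (340,295). The bar measures 56.5° and the spout about 57°. The white arrow reads within 3 mm of its start, and the gripper is 9 cm above everything. Handing in.

```bash
python3 -c "
from station import arm
print(arm.job_done())"
```

```text
the job is handed in; nothing more can be done
None
```

I turned the blue jug's lid clockwise by 0.73 rad (42°), let go, moved the gripper clear, and handed the job in at about 10 s of the 34 s allowed.

- **Blue lid:** In the last check the bar points at 56.5° and the spout at about 57°. That is within roughly 2°, against a limit of 12°. The scene picture shows the arrow pointing out over the spout.
- **White lid:** I didn't touch it. Its arrow reads within about 3 mm of where it started, which is the network's own error.
- **Forces and clearance:** The largest force reported was about 7 N. At hand-in the gripper was open, about 9 cm above the lids and touching nothing.

In the last top-camera picture the arm hid most of the blue lid, so the final bar angle comes from the scene camera and agrees with how far the wrist turned. That camera also missed the blue spout in the last look. Its earlier reading agreed with the scene camera's.

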